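# Hang the vial crimper on the balancer hook

## Robot

A 7-joint arm with a two-finger parallel gripper is mounted at the origin on the work surface. World frame = base frame: x ahead of the robot, y to its left, z up, the work surface at z = 0. Lengths are in m, angles in rad, forces in N, time in s.
With the tool pointing down it reaches from about 0.425 to 0.925 m from the base axis. Payload 6.8 kg.
Tool frame: the origin (TCP) lies between the finger pads; the fingertips stand 14 mm ahead of it and the grasp point (between the pads) lies 5 mm behind it; z points along the fingers, y is the line along which they close (so a half turn about z gives the same grasp; the last joint's range is limited). The gripper opens to 85 mm and grips with 20 to 120 N. Pads are 22 mm wide; open, the fingers measure 114 mm over their backs; the gripper's body (76 mm by 85 mm) begins 54 mm behind the grasp point. The pads swing forward as they close: fully open they stand 13 mm farther back than shut.
Start: joints at [-1.24, 0.477, 0.022, 1.555, -0.011, 1.109, -0.083], TCP at [0.287, 0.611, 0.208] pointing down, gripper open.
Joint ranges: [-2.96, 2.96], [-0.34, 2.1], [-1.41, 1.46], [0.24, 2.44], [-1.37, 4.51], [0.17, 1.92], [-2.96, 2.96]. Speed limits (rad/s): [2.39, 2.39, 3.14, 3.14, 3.14, 3.14, 3.14].

## Interface

Orientations are given as a rotation vector (axis times angle).
In Python, from bench import r, eyes, ticket gives the robot as it stands. The module is installed in compiled form; this text tells all that it offers.
- The arm moves only by the tool arm_command, never from a script. Its argument "plan" is text: rows parted by semicolons, each of 4 numbers parted by spaces: the shift along the tool's x, y, z in m, then the turn about the tool's z in degrees. In form: tx ty tz yaw; .... A call has 1 to 20 rows; each row shifts and turns the commanded pose from where the row before left it, along the tool's axes as they then stand; what a row does not reach is not made up. A row lasts 1/8 s, in which the tool goes at most 62.5 mm and 10.7 degrees, less where a joint would pass 70% of its speed; a pose out of reach is approached as far as the arm can. A call is refused whole if a number of a shift passes 0.0625 or a number of a turn 10.7, either way. A call with a gripper value outside its range is refused whole. "hand" is the closure, from -1 (fully open) to 1 (shut), set as the call begins (left out, the last holds). The fingers move at their own pace and stop on an object; "grip_force" is the grip in N (left out, the last holds). Time passes only in rows, so rows that do not move let the fingers close. It gives the time, the measured TCP pose, the force, the opening and the grip force at its end, in the units of the state.
- r.get_obs(): the state, without advancing time (a new reading comes with each control period).
- eyes.grab_frame(name): name is "side" or "top" or "wrist"; returns (picture, depth): 384x512x3 uint8, red, green, blue; 384x512 float32, m along the optical axis (not along the pixel's ray), 0 where there is no reading.
- eyes.calibration(name): a dict with "fov_y" (degrees; the focal length in pixels is half the picture's height over the tangent of half this angle, whatever the lens; pixels are square), "cx", "cy" (the principal point, pixels), "k1" (the pictures are not rectified: a ray, as slopes to the right and down, at radius r is drawn at 1 + k1 r^2 times it, then the intrinsics apply), "origin" and "attitude" of the camera in the world; the wrist camera has in their place "tool_from_camera" (4x4, takes a point from camera to tool coordinates, whose origin is the TCP and whose axes are the flange's). Camera axes: x right, y up, looking along -z (the intrinsics and any distortion apply to the point x, -y, -z); pixel columns grow to the right and rows downward; lengths in m; the calibration is good to about 2 mm. A picture is of the moment at which its call begins: read the wrist's pose just before it. calibration takes no time and is no camera call.
- ticket.hand_in(): hands the job in; it is judged then, once.
The state is a dict: "clock": time; "joints": joint angles; "qvel": joint speeds; "tau": joint torques, N m; "tcp_pos": TCP position; "orientation": TCP orientation; "contact_force": force on the tool from outside, world axes, zero at the start; "moment": the same for the moment, N m; "grip_width": finger opening in m; "gripper_force": force on a finger pad.
Only numpy, scipy, OpenCV 4.12 (cv2) and the standard library are available. Lean on these libraries where they do the work, as an engineer would, in place of code of your own. Each camera call takes 0.05 s, during which the arm holds its last target. There are 200 camera calls.

## Task

Hook the vial crimper onto the balancer: pull the sprung hook down by its knob, swing the arm so that the hanging loop snaps in past the brass gate, then ease the hook up until it carries the loop with the gate shut behind it, and let go. Be gentle with the loop, leave the crimper standing down in its stand throughout, never let the hook fly up, and do not disturb the other things on the bench.

Things in the scene. Friction and masses are not known exactly. Their poses are not given: they have to be found in the camera images.
- pull_knob (a point): black upright rubber grip with a blue band, on the end of the balancer's swing arm straight above the hook: cylinder 28 mm in diameter, 45 mm high, over a 38 mm foot flange. This point is on its axis at the height to grip, 21 mm above the flange, 24 mm below the grip's top, 26 mm above the top of the 24 mm wide arm. Fixed to the arm; z up.
- hook_seat (a point): steel snap hook under the arm, 9 mm round bar. This point is where the centre of the loop's bar lies when home in the bowl: 84 mm straight below pull_knob. x along the arm to the column, y across to the hook's open side, z up. Hook's lowest face 13 mm down, its back's inner face at y = -16 mm. The bar goes in with its centre 17 to 25 mm above this point, then sinks as the hook rises.
- hook_tip (a point): top of the hook's upturned tip, on the open side: 12.5 mm above hook_seat and 10.5 mm across from it. The tip is 9 mm thick, so its inner face is 6 mm from hook_seat and the 8 mm bar's centre must come to within 2 mm across of hook_seat (or beyond) before the hook rises. The neck over the mouth begins 20 mm above this point.
- gate (a joint): brass spring gate, 8 mm wide, 28 mm long, closing the hook's mouth from inside: 0 = shut on the tip, up to 0.72 rad (hard stop) pushed inwards. Hinged 36 mm above hook_seat, hanging down. The bar pushes it in with some 3 to 6 N; at the hard stop the bar is some 3 mm past hook_seat and goes no further. It springs shut once the bar has sunk below its end.
- lift (a joint): how far the sleeve with arm, hook and knob is drawn down the column, m: 0 = retracted at the top (its rest), 0.085 = lowest. A spring pulls it up with about 5 to 6 N net of its own weight, less than the crimper weighs; some 0.05 with the hook carrying the loop of the standing crimper. Free to move, so it flies up if let go.
- swing (a joint): turn of the arm about the column, rad, free, with very little friction: knob and hook run on a circle of 200 mm radius about column_axis. Positive is anticlockwise seen from above; turning it negative moves the hook with its open side leading. It stays where left.
- column_axis (a point): point on the axis of the balancer's upright steel column (28 mm diameter, 410 mm tall, blue cap, square foot), 200 mm above the bench. The arm swings about this vertical axis.
- loop_pivot (a point): point midway between the pivots of the crimper's steel hanging loop, 14 mm below the crimper's top; axes are the crimper's, z up, x roughly at the column. The loop's top bar (8 mm thick, straight for 44 mm along x) is 56 mm from this point. Stiff pivots hold the loop where it was left, leaning up to 16 mm to either side in y: not measured, so look or feel for it.
- crimper_mid (a point): hand-held electric vial crimper, white with a black battery top and blue band, 42 x 46 x 130 mm (x, y, z) upright, 0.75 to 0.95 kg; this point is at its centre, 65 mm above its underside. z is up. It has 1 mm of play in its stand, so its top yields some 5 mm sideways to a light push before it stands firm. At the start the hook is beside it, open side towards it.
- stand: grey sleeve-like stand with a black foot plate 100 x 110 mm, fixed to the bench; the crimper stands 55 mm deep in it, its underside 26 mm above the bench. Origin at the centre of the foot's underside.
- vial_rack: black open rack 115 x 83 x 40 mm with six cells, origin at the centre of its underside; bystander
- vial0: clear 20 ml vial with crimped cap, 23 mm diameter, 76 mm tall, in the rack; origin at its underside; bystander
- vial1: amber 20 ml vial with crimped cap, 23 mm diameter, 76 mm tall, in the rack; origin at its underside; bystander
- vial2: clear 20 ml vial with crimped cap, 23 mm diameter, 76 mm tall, in the rack; origin at its underside; bystander
- cap_dish: blue open dish 95 x 95 x 22 mm with aluminium caps, origin at its underside; bystander
- reagent: amber bottle, 68 mm diameter, 150 mm tall, origin at its underside; bystander
- septa_jar: clear jar with white lid, 60 mm diameter, 75 mm tall, origin at its underside; bystander
- decapper: red-handled decapping pliers lying flat, 175 mm long, 20 mm high, origin under the middle; bystander
- pipette: white pipette lying flat, 215 mm long, 30 mm high, origin under the middle; bystander

How it is judged:
By the outcome, as a careful person would: the job done as asked, in the order asked, and still so for the second after the job is handed in, with the robot touching nothing.
It also fails if it takes over 72 s, if anything falls off the work surface, if the arm or the gripper's body presses on something with over 40 N, if the wrist force passes 120 N, or if a joint passes its speed limit or range.

## Working session

There is one attempt and no reset: what is moved stays moved. The work goes in short steps, Python scripts to look and compute and a tool call to move; the robot and the scene stay as the last step left them, time stands still between calls to the robot, and variables do not carry over. Pictures are saved under pics/ and viewed, at most 10 in all, crops included, and the job is handed in when it is done.

Besides the shell and the picture viewer there is one more tool, called after "Emit:" as name(argument=value, ...) on one line, values as JSON. arm_command: Moves the arm, as the interface text tells. Its arguments: {"type":"object","properties":{"plan":{"type":"string"},"hand":{"type":"number"},"grip_force":{"type":"number"}},"required":["plan"]}

```bash
mkdir -p pics; cat > h.py <<'E'
from bench import r, eyes, ticket
import numpy as np, cv2, os
from scipy.spatial.transform import Rotation as R
def att(a):
    a=np.array(a,float)
    if a.shape==(3,3): return a
    return R.from_rotvec(a).as_matrix() if a.size==3 else R.from_quat(a).as_matrix()
def grab(n):
    o=r.get_obs(); img,d=eyes.grab_frame(n); c=eyes.calibration(n)
    if n=="wrist":
        T=np.eye(4);T[:3,:3]=R.from_rotvec(o["orientation"]).as_matrix();T[:3,3]=o["tcp_pos"]
        T=T@np.array(c["tool_from_camera"]); Rm,t=T[:3,:3],T[:3,3]
    else: Rm,t=att(c["attitude"]),np.array(c["origin"])
    np.savez(n+".npz",img=img,d=d,R=Rm,t=t,f=192/np.tan(np.radians(c["fov_y"]/2)),cx=c["cx"],cy=c["cy"],k1=c["k1"])
    cv2.imwrite(n+"_last.png",img[:,:,::-1])
    return L(n)
def L(n): return dict(np.load(n+".npz"))
def slopes(C,u,v):
    u=np.asarray(u,float);v=np.asarray(v,float)
    x=(u-C["cx"])/C["f"];y=(v-C["cy"])/C["f"]; a,b=x.copy(),y.copy()
    for _ in range(20):
        s=1+C["k1"]*(a*a+b*b); a,b=x/s,y/s
    return a,b
def ray(C,u,v):
    a,b=slopes(C,u,v); d=np.stack([a,-b,-np.ones_like(a)],-1)@C["R"].T
    return C["t"],d
def pts(C):
    v,u=np.mgrid[0:384,0:512]; t,d=ray(C,u,v); return t+d*C["d"][...,None]
def plane(C,u,v,z):
    t,d=ray(C,u,v); return t+d*((z-t[2])/d[...,2])[...,None]
def proj(C,P):
    p=(np.asarray(P)-C["t"])@C["R"]; a=p[...,0]/-p[...,2]; b=p[...,1]/p[...,2]
    s=1+C["k1"]*(a*a+b*b); return np.stack([C["cx"]+C["f"]*a*s,C["cy"]+C["f"]*b*s],-1)
def save(img,name,box=None,k=1):
    if box: img=img[box[1]:box[3],box[0]:box[2]]
    cv2.imwrite("pics/"+name,cv2.resize(img[:,:,::-1],None,fx=k,fy=k,interpolation=cv2.INTER_CUBIC))
E
python3 - <<'E'
from h import *
print(eyes.calibration("side"),eyes.calibration("top"));print(eyes.calibration("wrist"))
print(r.get_obs())
A=grab("side");B=grab("top")
cv2.imwrite("pics/a.png",cv2.resize(np.vstack([A["img"],B["img"]])[:,:,::-1],(400,600),interpolation=cv2.INTER_AREA)) if 0 else None
save(A["img"],"side0.png",None,1.5);save(B["img"],"top0.png",None,1.5)
E
```

```text
{'fov_y': 45.854375583985444, 'cx': 257.9474270500992, 'cy': 194.94116930533627, 'k1': -0.16084237541585106, 'origin': array([ 0.41623562, -1.11749325,  0.92509645]), 'attitude': array([ 0.99641926, -0.07481559, -0.10462526])} {'fov_y': 49.83763663847294, 'cx': 247.7087268167885, 'cy': 195.32662194754693, 'k1': -0.10150254744393969, 'origin': array([ 0.44818778, -0.039585  ,  1.62669166]), 'attitude': array([ 0.04916489, -0.06088356, -1.56321435])}
{'fov_y': 70.3857507886834, 'cx': 260.80406912202733, 'cy': 194.50529385841097, 'k1': 0.00026529566657957417, 'tool_from_camera': array([[-2.53771221e-04,  9.51503896e-01,  3.07636591e-01,
         7.95684512e-02],
       [ 9.99999943e-01,  1.73633263e-04,  2.87867188e-04,
         2.01932279e-04],
       [ 2.20490806e-04,  3.07636647e-01, -9.51503886e-01,
        -1.66782441e-01],
       [ 0.00000000e+00,  0.00000000e+00,  0.00000000e+00,
         1.00000000e+00]])}
{'clock': 0.0, 'joints': array([-1.24008222,  0.47776667,  0.02234118,  1.55644402, -0.01152535,
        1.10932169, -0.083081  ]), 'qvel': array([ 1.37203999e-03,  2.14463264e-05, -9.78879360e-04,  3.00690648e-04,
       -7.38892641e-04, -5.74576807e-04, -1.33385510e-03]), 'tau': array([ 5.19705773e-04, -5.96448934e+01,  1.60841994e+00, -2.81206477e+01,
        1.25251128e-02,  8.90010386e-03, -2.88354130e-06]), 'tcp_pos': array([0.28652393, 0.61046598, 0.20665134]), 'orientation': array([-6.83665316e-01, -3.06600896e+00,  2.81055138e-03]), 'contact_force': array([ 0.14695611, -0.24564033, -0.32601864]), 'moment': array([ 0.03084672,  0.02652117, -0.01232451]), 'gripper_force': 0.0, 'grip_width': 0.08538848183568355}
```

View pics/side0.png

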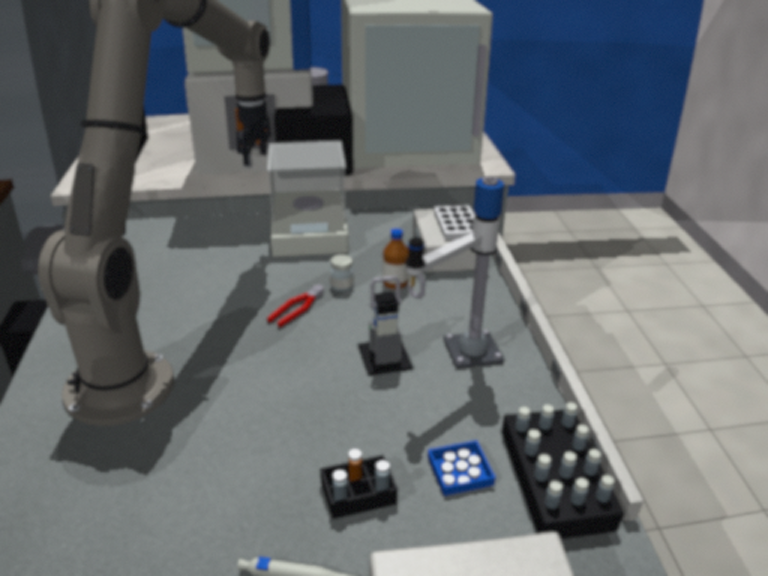

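View pics/top0.png

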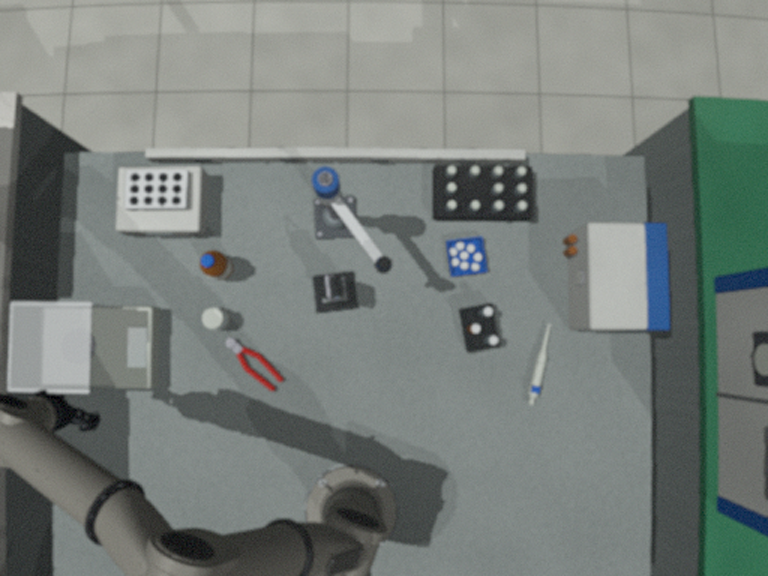

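Side: the column cap is near (488,195) and the knob near (416,252). The crimper loop is at (385,285), with the reagent bottle behind the knob. Top: cap at (326,182), knob at (383,264), loop at (335,290). Next I measure these from depth.

```bash
python3 - <<'E'
from h import *
for n in("top","side"):
    C=L(n);P=pts(C);d=C["d"];img=C["img"].astype(int)
    hsv=cv2.cvtColor(C["img"],cv2.COLOR_RGB2HSV)
    ok=d>0
    def rep(nm,m):
        m=m&ok
        if m.sum()<3: print(n,nm,m.sum());return
        p=P[m];v,u=np.nonzero(m)
        print(n,nm,m.sum(),"uv",u.mean().round(1),v.mean().round(1),"med",np.median(p,0).round(4),"lo",np.percentile(p,3,0).round(4),"hi",np.percentile(p,97,0).round(4))
    box=lambda x0,x1,y0,y1,z0,z1:(P[...,0]>x0)&(P[...,0]<x1)&(P[...,1]>y0)&(P[...,1]<y1)&(P[...,2]>z0)&(P[...,2]<z1)
    rep("cap",box(.6,.95,-.15,.2,.36,.43))
    rep("knobtop/arm",box(.45,.75,-.2,.2,.28,.40)&(hsv[...,2]<70))
    rep("arm",box(.45,.72,-.2,.2,.26,.40)&(hsv[...,2]>110))
    rep("crimper",box(.45,.75,-.05,.15,.135,.165))
    rep("loop",box(.45,.75,-.03,.15,.18,.225))
    rep("z225-28",box(.45,.75,-.1,.15,.225,.28))
    for z in (.16,.18,.2,.21,.22,.24,.26,.28,.3,.32,.34,.36): rep(f"z{z}",box(.45,.7,-.1,.15,z,z+.02 if z>.23 else z+.01))
E
```

```text
top cap 317 uv 216.5 120.8 med [0.7575 0.0478 0.4062] lo [0.7363 0.0239 0.3693] hi [0.7861 0.0724 0.415 ]
top knobtop/arm 65 uv 255.4 176.0 med [ 0.5976 -0.0717  0.3529] lo [ 0.589  -0.0835  0.3101] hi [ 0.6102 -0.0617  0.3591]
top arm 313 uv 239.9 156.7 med [ 0.6655 -0.0234  0.304 ] lo [ 0.6146 -0.0624  0.2974] hi [0.7169 0.0192 0.3104]
top crimper 168 uv 221.3 190.4 med [0.5645 0.0418 0.1557] lo [0.5383 0.0236 0.1456] hi [0.5957 0.0703 0.1615]
top loop 42 uv 218.3 188.3 med [0.5644 0.0529 0.1996] lo [0.5362 0.0462 0.1847] hi [0.7126 0.057  0.204 ]
top z225-28 17 uv 221.1 141.3 med [0.7375 0.0536 0.2697] lo [ 0.6049 -0.0754  0.2501] hi [0.7469 0.0697 0.2787]
top z0.16 17 uv 221.0 191.1 med [0.566  0.0448 0.1609] lo [0.5445 0.0254 0.1602] hi [0.5873 0.0645 0.1642]
top z0.18 2
top z0.2 17 uv 217.9 191.1 med [0.5624 0.053  0.2024] lo [0.5434 0.0492 0.2007] hi [0.5835 0.0567 0.2051]
top z0.21 0
top z0.22 0
top z0.24 1
top z0.26 1
top z0.28 22 uv 240.2 159.6 med [ 0.6655 -0.0217  0.2981] lo [ 0.616  -0.0649  0.2872] hi [0.697  0.0066 0.2998]
top z0.3 260 uv 243.8 161.9 med [ 0.6518 -0.03
[... 1350 characters left out ...]
v 275.8 193.9 med [ 0.6026 -0.0725  0.2477] lo [ 0.5939 -0.091   0.2409] hi [ 0.6193 -0.0618  0.2589]
side z0.26 34 uv 278.7 188.9 med [ 0.6128 -0.0903  0.2691] lo [ 0.5989 -0.0946  0.2606] hi [ 0.6185 -0.0675  0.2797]
side z0.28 113 uv 286.1 177.0 med [ 0.6237 -0.0696  0.2948] lo [ 0.5904 -0.0882  0.2824] hi [ 0.6961 -0.016   0.2994]
side z0.3 256 uv 287.5 170.6 med [ 0.6383 -0.0492  0.3061] lo [ 0.589  -0.0894  0.301 ] hi [ 0.6952 -0.0022  0.317 ]
side z0.32 66 uv 276.5 169.4 med [ 0.6021 -0.0822  0.3308] lo [ 0.5907 -0.0865  0.3212] hi [ 0.6148 -0.0765  0.3396]
side z0.34 86 uv 276.6 161.8 med [ 0.6025 -0.08    0.353 ] lo [ 0.5906 -0.0877  0.3405] hi [ 0.6148 -0.0642  0.3579]
side z0.36 0
```

```bash
cat >> h.py <<'E'
def tool(): 
    o=r.get_obs(); return np.array(o["tcp_pos"]),R.from_rotvec(o["orientation"]).as_matrix(),o
def to(target):
    p,M,o=tool(); print("tcp",p.round(4),"yaz",np.degrees(np.arctan2(M[1,1],M[0,1])).round(2),"z",M[:,2].round(3)); print("shift tool mm",(1000*(np.array(target)-p)@M).round(1))
E
python3 -c "
from h import *
to([.601,-.071,.43])"
```

```text
tcp [0.2866 0.6105 0.2067] yaz 64.86 z [-0.001 -0.002 -1.   ]
shift tool mm [-574.2 -483.7 -222.4]
```

Emit:
arm_command(plan="0 0 -0.056 0;0 0 -0.056 0;0 0 -0.056 0;0 0 -0.055 0;-0.041 -0.0345 0 0;-0.041 -0.0345 0 0;-0.041 -0.0345 0 0;-0.041 -0.0345 0 0;-0.041 -0.0345 0 0;-0.041 -0.0345 0 0;-0.041 -0.0345 0 0;-0.041 -0.0345 0 0;-0.041 -0.0345 0 0;-0.041 -0.0345 0 0;-0.041 -0.0345 0 0;-0.041 -0.0345 0 0;-0.041 -0.0345 0 0;-0.041 -0.0345 0 0", hand=-1)

```text
clock: 2.35
tcp_pos: [0.6015, -0.0714, 0.4303]
orientation: [-0.683, -3.066, -0.0]
contact_force: [-0.0, 0.2, 0.1]
grip_width: 0.0853
gripper_force: 0.0
```

Emit:
arm_command(plan="0 0 0 9.5;0 0 0 9.5;0 0 0 9;0 0 0 0;0 0 0 0")

```text
clock: 2.98
tcp_pos: [0.6011, -0.0699, 0.4304]
orientation: [-1.401, -2.812, 0.0]
contact_force: [-0.2, -0.3, 0.4]
grip_width: 0.0854
gripper_force: 0.0
```

```bash
python3 - <<'E'
from h import *
to([.601,-.071,.331])
C=grab("wrist");save(C["img"],"w1.png",None,1.5)
P=pts(C);ok=(C["d"]>0)
x,y,z=P[...,0],P[...,1],P[...,2]
m=ok&(z>.34)&(z<.37)&(abs(x-.6)<.04)&(abs(y+.07)<.04)
p=P[m];print(m.sum(),p.mean(0).round(4),p.min(0).round(4),p.max(0).round(4), np.median(p,0))
m=ok&(z>.18)&(z<.215)&(x>.5)&(x<.63)&(y>0)&(y<.1);p=P[m]
print("loop",m.sum()); 
if m.sum()>3: print(np.median(p,0).round(4),np.percentile(p,2,0).round(4),np.percentile(p,98,0).round(4))
E
```

```text
tcp [ 0.6011 -0.0699  0.4304] yaz 37.04 z [-0.  0. -1.]
shift tool mm [-0.8 -0.7 99.4]
708 [ 0.6029 -0.07    0.3529] [ 0.59   -0.0857  0.3405] [ 0.6178 -0.0573  0.3569] [ 0.6027354  -0.06980161  0.35395727]
loop 306
[0.5651 0.0524 0.2006] [0.5372 0.045  0.1832] [0.5947 0.0584 0.2031]
```

View pics/w1.png

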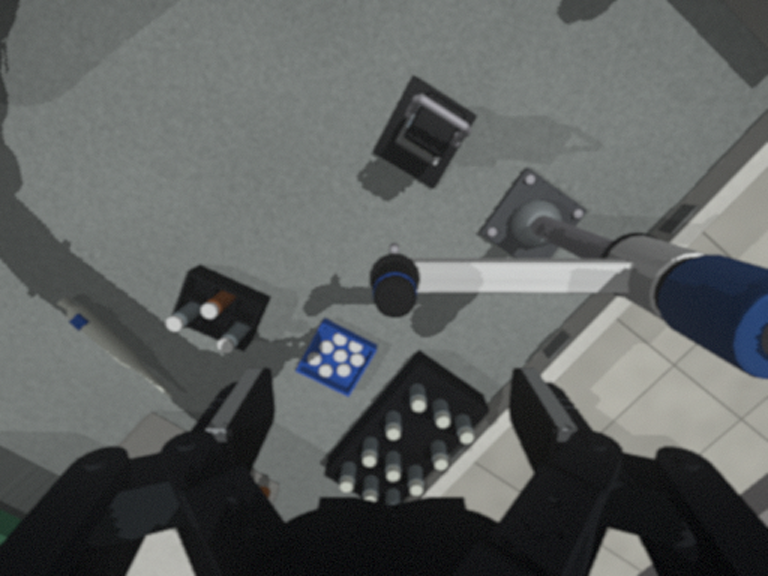

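The knob is centred at (393,290), with the arm running horizontally from it, so it lines up with the tool's y axis. The loop bar is at about (440,110). I descend onto the knob.

```bash
python3 -c "
from h import *
to([.603,-.0705,.330])
C=L('wrist');P=pts(C);x,y,z=P[...,0],P[...,1],P[...,2]
m=(C['d']>0)&(z>.196)&(z<.215)&(x>.5)&(x<.63)&(y>0)&(y<.1);p=P[m]
f=np.polyfit(p[:,0],p[:,1],1);print(f,np.polyval(f,.5635),len(p),np.percentile(p,[2,50,98],0).round(4))
m=(C['d']>0)&(z>.150)&(z<.165)&(x>.5)&(x<.63)&(y>0)&(y<.1);p=P[m];print(np.percentile(p,[2,50,98],0).round(4))
"
```

```text
tcp [ 0.6011 -0.07    0.4304] yaz 37.01 z [-0.  0. -1.]
shift tool mm [ -1.6   1.2 100.4]
[ 0.1255711  -0.01826208] 0.052497234241240726 256 [[0.5407 0.0474 0.197 ]
 [0.5658 0.0528 0.201 ]
 [0.5918 0.0585 0.2031]]
[[0.5434 0.0218 0.1518]
 [0.5666 0.042  0.1561]
 [0.5901 0.0703 0.1583]]
```

Emit:
arm_command(plan="0 0.001 0.03 0;0 0 0.03 0;0 0 0.025 0;0 0 0.015 0;0 0 0 0;0 0 0 0")

```text
clock: 3.78
tcp_pos: [0.6026, -0.0696, 0.3317]
orientation: [1.404, 2.809, 0.001]
contact_force: [-0.3, -0.0, 0.5]
grip_width: 0.0851
gripper_force: 0.0
```

Emit:
arm_command(plan="0 0 0 0;0 0 0 0;0 0 0 0;0 0 0 0;0 0 0 0;0 0 0 0;0 0 0 0;0 0 0 0", hand=1, grip_force=60)

```text
clock: 4.78
tcp_pos: [0.602, -0.0695, 0.3306]
orientation: [-1.405, -2.81, 0.0]
contact_force: [-0.3, 0.7, -0.4]
grip_width: -0.0
gripper_force: 0.0
```

The fingers shut on nothing, so I look before doing anything else.

```bash
python3 - <<'E'
from h import *
to([.603,-.0705,.330])
C=grab("wrist");S=grab("side");grab("top")
a=cv2.resize(C["img"],(400,300));b=cv2.resize(S["img"][100:250,190:390],(400,300))
save(np.hstack([a,b]),"ws2.png")
P=pts(C);x,y,z=P[...,0],P[...,1],P[...,2]
T=pts(L("top"))
for P in (P,pts(S),T):
    x,y,z=P[...,0],P[...,1],P[...,2]
    for lo,hi in((.33,.36),(.30,.32)):
        m=(z>lo)&(z<hi)&(x>.5)&(x<.7)&(y>-.15)&(y<.15);p=P[m];print(m.sum(),np.percentile(p,[2,50,98],0).round(4).tolist() if m.any() else 0)
E
```

```text
tcp [ 0.602  -0.0695  0.3306] yaz 36.85 z [-0.  0. -1.]
shift tool mm [-1.4  0.2  0.6]
756 [[0.5903, -0.0748, 0.3307], [0.5965, -0.0608, 0.3457], [0.6111, -0.0576, 0.3593]]
4776 [[0.5887, -0.0759, 0.3014], [0.6511, -0.0354, 0.3046], [0.698, 0.0069, 0.3144]]
110 [[0.5906, -0.087, 0.331], [0.6023, -0.081, 0.3464], [0.6155, -0.0651, 0.3578]]
259 [[0.5885, -0.0899, 0.3006], [0.6397, -0.048, 0.3059], [0.6966, -0.0022, 0.318]]
0 0
47 [[0.6712, -0.0135, 0.3005], [0.688, -0.0039, 0.3041], [0.698, 0.0091, 0.3111]]
```

View pics/ws2.png

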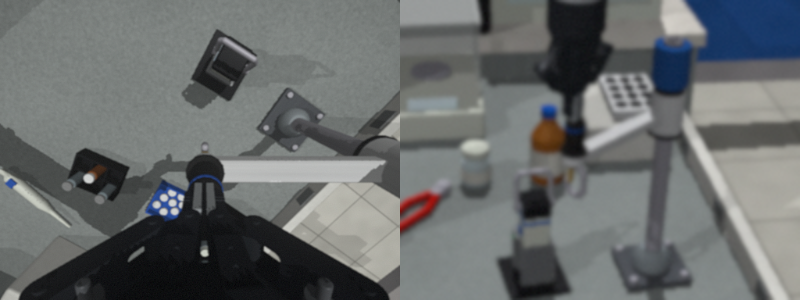

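```bash
python3 - <<'E'
from h import *
C=L("wrist");p,M,o=tool();print(o["grip_width"],o["gripper_force"],proj(C,p),proj(C,p+[0,0,.02]))
Q=(pts(C)-p)@M*1000
for v in range(190,290,5): print(v,C["d"][v,262].round(3),Q[v,262].round(0),Q[v,250].round(0),Q[v,278].round(0))
save(C["img"],"w2z.png",(180,150,360,330),3.3)
E
```

```text
0.0004351168827159302 0.0 [261.21918243 230.69926501] [261.26408799 245.10341632]
190 0.249 [ 7.  1. 71.] [-72. -21. 331.] [-72.  32. 330.]
195 0.249 [ 2.  1. 70.] [-81. -21. 328.] [-82.  33. 331.]
200 0.2 [14.  1. 22.] [13. -8. 25.] [ 8. 13. 39.]
205 0.201 [10.  1. 22.] [11. -8. 21.] [  80.   -0. -167.]
210 0.191 [10.  1. 12.] [ 7. -8. 19.] [ 7. 12. 22.]
215 0.182 [11.  1.  2.] [ 7. -8. 10.] [ 4. 12. 19.]
220 0.174 [10.  0. -6.] [ 8. -7.  0.] [ 5. 12.  8.]
225 0.166 [ 11.   0. -15.] [ 8. -7. -9.] [ 5. 11. -2.]
230 0.161 [ 10.   0. -20.] [  9.  -7. -17.] [  7.  10. -14.]
235 0.152 [ 11.   0. -29.] [ 12.  -6. -30.] [  7.  10. -20.]
240 0.145 [ 12.   0. -36.] [ 11.  -6. -35.] [  4.  10. -22.]
245 0.14 [ 12.   0. -41.] [ 12.  -6. -42.] [  8.   9. -34.]
250 0.136 [ 11.   0. -46.] [ 11.  -6. -46.] [  7.   9. -39.]
255 0.13 [ 12.   0. -52.] [ 12.  -5. -51.] [  8.   8. -45.]
260 0.126 [ 12.   0. -56.] [ 11.  -5. -55.] [  8.   8. -50.]
265 0.122 [ 12.   0. -60.] [ 12.  -5. -60.] [  8.   8. -54.]
270 0.122 [ 10.   0. -61.] [ 13.  -5. -66.] [ 14.   7. -68.]
275 0.122 [  8.   0. -62.] [ 13.  -5. -69.] [ 14.   7. -71.]
280 0.124 [  4.   0. -61.] [ 13.  -5. -73.] [ 13.   7. -73.]
285 0.124 [  2.   0. -61.] [ 13.  -5. -76.] [ 12.   7. -75.]
```

View pics/w2z.png

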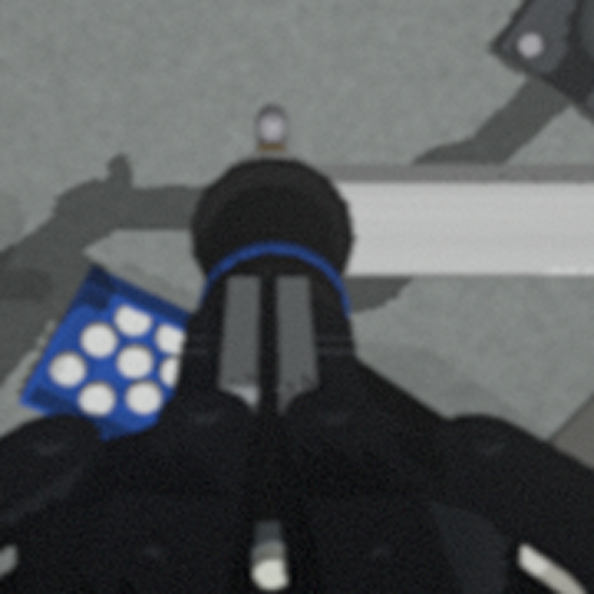

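The blue band is in full view at (275,250). The finger fronts only start above it, at about (265,280), so the fingers look as if they closed above or on the knob's top. I raise the tool to see where the fingertips really are.

Emit:
arm_command(plan="0 0 -0.02 0;0 0 -0.025 0;0 0 -0.025 0;0 0 0 0;0 0 0 0")

```text
clock: 5.55
tcp_pos: [0.6017, -0.0693, 0.3998]
orientation: [-1.405, -2.809, 0.001]
contact_force: [0.4, 0.2, 0.5]
grip_width: 0.0001
gripper_force: 0.0
```

```bash
python3 - <<'E'
from h import *
p,M,o=tool();print(p,o["grip_width"])
C=grab("wrist");Q=(pts(C)-p)@M*1000
m=(C["d"]>0)&(abs(Q[...,0])<25)&(abs(Q[...,1])<25)&(Q[...,2]<55)&(Q[...,2]>-70)
for u in (254,258,262,266,270):
    vs=[v for v in range(180,290) if m[v,u]][:6]; print(u,[(v,Q[v,u].round(0).tolist()) for v in vs])
save(np.hstack([C["img"][150:330,180:360]]),"w3.png",None,2.2)
S=grab("side"); 
E
```

```text
[ 0.60169547 -0.06933822  0.39978036] 9.573658761568078e-05
254 [(194, [9.0, -6.0, 54.0]), (195, [9.0, -6.0, 51.0]), (196, [8.0, -6.0, 50.0]), (197, [8.0, -6.0, 48.0]), (198, [7.0, -6.0, 47.0]), (199, [7.0, -6.0, 47.0])]
258 [(192, [11.0, -3.0, 53.0]), (193, [9.0, -3.0, 54.0]), (194, [10.0, -3.0, 50.0]), (195, [9.0, -3.0, 49.0]), (196, [9.0, -3.0, 48.0]), (197, [8.0, -3.0, 47.0])]
262 [(192, [10.0, 1.0, 54.0]), (193, [10.0, 1.0, 52.0]), (194, [10.0, 1.0, 49.0]), (195, [9.0, 1.0, 49.0]), (196, [9.0, 1.0, 46.0]), (197, [8.0, 1.0, 48.0])]
266 [(192, [10.0, 4.0, 55.0]), (193, [10.0, 4.0, 52.0]), (195, [9.0, 4.0, 49.0]), (196, [9.0, 4.0, 48.0]), (197, [8.0, 4.0, 48.0]), (198, [8.0, 4.0, 45.0])]
270 [(194, [9.0, 8.0, 54.0]), (195, [8.0, 8.0, 52.0]), (196, [8.0, 7.0, 50.0]), (197, [8.0, 7.0, 49.0]), (199, [7.0, 7.0, 47.0]), (200, [6.0, 7.0, 47.0])]
```

View pics/w3.png

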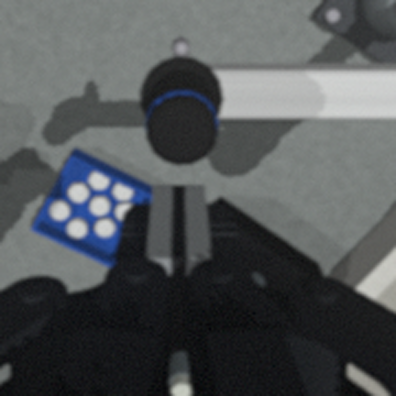

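```bash
python3 - <<'E'
from h import *
p,M,o=tool();C=L("wrist");Q=(pts(C)-p)@M*1000
for v in range(224,246,2): print(v,C["d"][v,256].round(3),Q[v,256].round(0),C["d"][v,268].round(3),Q[v,268].round(0))
S=L("side");Q=(pts(S)-p)@M*1000
m=(S["d"]>0)&(abs(Q[...,0])<30)&(abs(Q[...,1])<30)&(abs(Q[...,2])<120)
v,u=np.nonzero(m)
for vv in range(v.min(),v.max()+1,2): print(vv,(v==vv).sum(),Q[vv][m[vv]].mean(0).round(0))
print(proj(S,p),proj(S,p+[0,0,-.014]))
E
```

```text
224 0.618 [-175.  -11.  400.] 0.615 [-173.   16.  397.]
226 0.619 [-179.  -11.  399.] 0.617 [-179.   16.  398.]
228 0.618 [-183.  -11.  397.] 0.619 [-184.   16.  398.]
230 0.619 [-188.  -11.  397.] 0.62 [-189.   17.  398.]
232 0.624 [-195.  -11.  400.] 0.626 [-195.   17.  402.]
234 0.152 [ 12.  -3. -29.] 0.152 [ 12.   4. -29.]
236 0.15 [ 11.  -3. -31.] 0.149 [ 12.   4. -32.]
238 0.147 [ 12.  -3. -34.] 0.148 [ 12.   4. -34.]
240 0.145 [ 12.  -3. -37.] 0.145 [ 12.   4. -37.]
242 0.144 [ 11.  -3. -38.] 0.144 [ 11.   4. -38.]
244 0.141 [ 12.  -3. -41.] 0.142 [ 11.   4. -40.]
101 3 [ -12.    9. -120.]
103 7 [ -16.    5. -116.]
105 16 [ -12.   -9. -114.]
107 18 [ -11.  -10. -108.]
109 17 [ -11.  -11. -103.]
111 21 [ -7.  -3. -95.]
113 19 [ -9.  -5. -91.]
115 18 [ -6.   4. -82.]
117 16 [ -7.   3. -77.]
119 13 [-11.  -9. -76.]
121 10 [-11.  -7. -70.]
123 11 [ -9. -10. -65.]
125 12 [ -4.  -7. -57.]
127 12 [ -4.  -7. -52.]
129 12 [ -5.  -7. -46.]
131 11 [ -4.  -8. -41.]
133 11 [ -6.  -9. -36.]
135 8 [ -5.  -6. -29.]
137 0 [nan nan nan]
139 0 [nan nan nan]
141 0 [nan nan nan]
143 0 [nan nan nan]
145 0 [nan nan nan]
147 0 [nan nan nan]
149 0 [nan nan nan]
151 0 [nan nan nan]
153 0 [nan nan nan]
155 0 [nan nan nan]
157 2 [ 3.  6. 42.]
159 10 [-2.  0. 44.]
161 10 [-9. -7. 45.]
163 10 [-10.  -7.  50.]
165 10 [-11.  -7.  56.]
167 10 [-10.  -7.  62.]
169 10 [-12.  -8.  67.]
171 12 [-10.  -1.  77.]
173 17 [-8.  3. 85.]
175 17 [-11.  -0.  89.]
177 16 [-13.  -0.  94.]
179 14 [-11.  -5.  99.]
181 11 [-13.  -9. 104.]
183 8 [-11.  -5. 112.]
185 4 [-21.   0. 116.]
187 2 [-25.  -3. 119.]
[276.37635376 143.87171513] [276.18546754 148.67340202]<stdin>:7: RuntimeWarning: Mean of empty slice.
  ret = um.true_divide(
```

Both cameras put the fingertips about 27 mm behind the reported TCP, where the text says 14 mm ahead. I'll work from the measured geometry: tips = TCP z + 27 mm. I open the gripper and descend to TCP z 0.290.

Emit:
arm_command(plan="-0.0027 0.0008 0 0;0 0 0 0;0 0 0 0;0 0 0 0;0 0 0 0;0 0 0.03 0;0 0 0.03 0;0 0 0.03 0;0 0 0.02 0;0 0 0 0;0 0 0 0", hand=-1)

```text
clock: 7.02
tcp_pos: [0.6048, -0.0713, 0.2916]
orientation: [1.405, 2.809, 0.001]
contact_force: [0.4, -0.3, 0.4]
grip_width: 0.0853
gripper_force: 0.0
```

Emit:
arm_command(plan="0 0 0 0;0 0 0 0;0 0 0 0;0 0 0 0;0 0 0 0;0 0 0 0", hand=1, grip_force=60)

```text
clock: 7.78
tcp_pos: [0.6043, -0.0713, 0.2909]
orientation: [1.405, 2.809, 0.0]
contact_force: [-0.2, -1.0, 2.6]
grip_width: 0.0267
gripper_force: 58.9
```

Emit:
arm_command(plan="0 0 0.005 0;0 0 0.01 0;0 0 0.01 0;0 0 0.01 0;0 0 0.01 0;0 0 0.01 0;0 0 0.01 0;0 0 0.004 0;0 0 0 0;0 0 0 0")

```text
clock: 9.02
tcp_pos: [0.6042, -0.0713, 0.2217]
orientation: [-1.405, -2.81, 0.0]
contact_force: [-1.7, -1.3, 4.2]
grip_width: 0.0264
gripper_force: 59.5
```

```bash
python3 - <<'E'
from h import *
p,M,o=tool();print(p,o["contact_force"].round(1),o["moment"].round(2),o["grip_width"])
for n in("wrist","side"):
    C=grab(n);P=pts(C);x,y,z=P[...,0],P[...,1],P[...,2];k=C["d"]>0
    m=k&(x>.61)&(x<.7)&(y<0.02)&(y>-.12)&(z>.2)&(z<.28);q=P[m]
    if len(q):
        # arm top points near axis of arm
        d=np.array([.7605,.0475])-p[:2];d/=np.linalg.norm(d);s=(q[:,:2]-p[:2])@d;c=np.cross(d,q[:,:2]-p[:2])
        t=(s>.025)&(s<.1)&(abs(c)<.009);print(n,"armtop",t.sum(),np.median(q[t,2]).round(4))
    m=k&(z>.196)&(z<.215)&(x>.5)&(x<.63)&(y>0)&(y<.1);q=P[m]
    if len(q): print("bar",len(q),np.polyfit(q[:,0]-.5635,q[:,1],1).round(4),np.percentile(q,[2,50,98],0).round(4).tolist())
    m=k&(z>.15)&(z<.192)&(x>.56)&(x<.64)&(y>-.12)&(y<-.03);print("hook",m.sum(),np.percentile(P[m],[2,50,98],0).round(4).tolist() if m.sum() else 0)
    m=k&(z>.36)&(z<.43)&(x>.7)&(x<.85)&(abs(y)<.12);print("cap",m.sum(),np.percentile(P[m],[2,50,98],0).round(4).tolist() if m.sum() else 0)
C=L("wrist");S=L("side")
save(np.hstack([cv2.resize(C["img"],(400,300)),cv2.resize(S["img"][130:250,200:360],(400,300))]),"ws4.png")
E
```

```text
[ 0.60420155 -0.07125397  0.2217338 ] [-1.7 -1.3  4.2] [0.05 0.06 0.07] 0.02636430170985379
wrist armtop 3100 0.2359
bar 1329 [0.123  0.0522] [[0.5407, 0.047, 0.1966], [0.5648, 0.0524, 0.2011], [0.5911, 0.0583, 0.2031]]
hook 175 [[0.5937, -0.0727, 0.17], [0.5979, -0.0629, 0.1881], [0.6075, -0.0589, 0.1912]]
cap 0 0
side armtop 87 0.2375
bar 45 [0.0815 0.0518] [[0.54, 0.0457, 0.1962], [0.5651, 0.0519, 0.2011], [0.5904, 0.0579, 0.2061]]
hook 49 [[0.5943, -0.0919, 0.1706], [0.6042, -0.0765, 0.1788], [0.6189, -0.0623, 0.1911]]
cap 405 [[0.7368, 0.0182, 0.361], [0.7587, 0.0281, 0.3928], [0.7887, 0.0586, 0.4142]]<stdin>:8: DeprecationWarning: Arrays of 2-dimensional vectors are deprecated. Use arrays of 3-dimensional vectors instead. (deprecated in NumPy 2.0)
```

View pics/ws4.png

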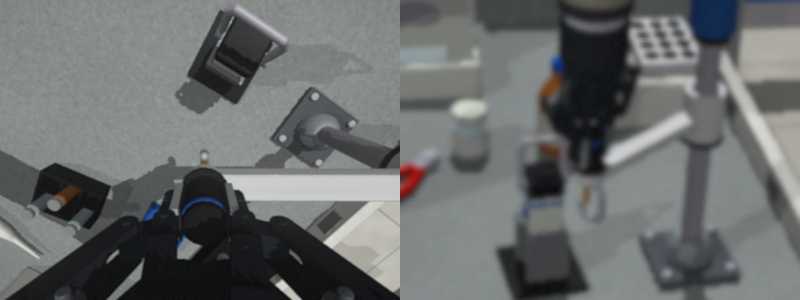

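Left panel: the fingers hold the knob at (205,205), with the hook tip just peeking out at (205,155). Right panel: the hook hangs at (590,200), and the loop on the crimper is at (540,150). Heights fit: the hook seat is at about 0.178 and the bar at about 0.199. I start the swing.

Emit:
arm_command(plan="0.0035 0.0001 0 1;0.007 0.0001 0 2;0.007 0.0001 0 2;0.007 0.0001 0 2;0.007 0.0001 0 2;0.007 0.0001 0 2;0.007 0.0001 0 2;0.007 0.0001 0 2;0.007 0.0001 0 2;0.007 0.0001 0 2;0.007 0.0001 0 2;0.007 0.0001 0 2;0.0035 0.0001 0 1;0 0 0 0;0 0 0 0")

```text
clock: 11.0
tcp_pos: [0.5697, 0.0049, 0.2219]
orientation: [1.958, 2.456, 0.002]
contact_force: [0.5, -0.0, 5.5]
grip_width: 0.0263
gripper_force: 59.5
```

```bash
cat > look.py <<'E'
from h import *
import sys
p,M,o=tool();print(p.round(4),"yaz",np.degrees(np.arctan2(M[1,1],M[0,1])).round(2),"F tool",(o["contact_force"]@M).round(2),o["grip_width"].round(4))
C=grab("wrist");P=pts(C);Q=(P-p)@M*1000;k=C["d"]>0
x,y,z=P[...,0],P[...,1],P[...,2]
# arm edges -> arm direction and its centre line in tool frame
m=k&(Q[...,1]>30)&(Q[...,1]<120)&(abs(Q[...,0])<40)&(z>.21)&(z<.27)
q=Q[m];
if len(q):
    ys=np.arange(32,118,5);c=[((a:=q[(abs(q[:,1]-t)<2.5),0]).max()+a.min())/2 for t in ys if (abs(q[:,1]-t)<2.5).sum()>20];w=[np.ptp(q[(abs(q[:,1]-t)<2.5),0]) for t in ys if (abs(q[:,1]-t)<2.5).sum()>20]
    print("arm z",np.median(P[m][:,2]).round(4),"centre x",np.round(c,1),"w",np.round(w,1))
m=k&(z>.196)&(z<.21)&(x>.5)&(x<.63)&(y>0)&(y<.1);q=P[m]
if len(q)>9:
    print("bar",len(q),np.polyfit(q[:,0]-.5635,q[:,1],1).round(4),np.percentile(q,[2,50,98],0).round(4).tolist())
    qt=Q[m];s=abs(qt[:,1])<6;print("bar near seat, tool x",np.percentile(qt[s,0],[2,50,98]).round(1) if s.any() else None)
m=k&(z>.17)&(z<.194)&(abs(Q[...,0])<25)&(abs(Q[...,1])<8);print("tip",m.sum(),np.percentile(Q[m],[2,50,98],0).round(1).tolist() if m.sum() else 0)
if len(sys.argv)>1: save(C["img"],sys.argv[1],(150,80,380,260),2.6)
E
python3 look.py
```

```text
Traceback (most recent call last):
  File "look.py", line 3, in <module>
    p,M,o=tool();print(p.round(4),"yaz",np.degrees(np.arctan2(M[1,1],M[0,1])).round(2),"F tool",(o["contact_force"]@M).round(2),o["grip_width"].round(4))
                                                                                                                                ^^^^^^^^^^^^^^^^^^^^^
AttributeError: 'float' object has no attribute 'round'
```

```bash
sed -i 's/o\["grip_width"\].round(4)/o["grip_width"]/' look.py; python3 look.py
```

```text
[0.5697 0.0049 0.2219] yaz 12.87 F tool [-0.13  0.54 -5.47] 0.026321233908107974
arm z 0.2361 centre x [-0.2 -0.5 -0.3 -0.4 -0.5 -0.4 -0.3 -0.4 -0.4 -0.3 -0.3 -0.6 -0.5 -0.3
 -0.5 -0.3 -0.4 -0.5] w [24.  24.3 23.9 24.4 24.1 24.1 23.8 23.9 23.7 23.7 23.9 24.5 24.  23.9
 23.9 23.9 24.1 23.6]
bar 872 [0.1248 0.0537] [[0.5402, 0.0481, 0.197], [0.5655, 0.054, 0.2013], [0.5911, 0.0594, 0.2029]]
bar near seat, tool x [45.2 49.7 53.2]
tip 182 [[0.3, -4.4, 28.5], [10.7, -0.3, 33.0], [14.4, 3.7, 50.0]]
```

Emit:
arm_command(plan="0.004 0 0.001 1.15;0.004 0.0001 0 1.15;0.004 0 0 1.15;0.004 0.0001 0 1.15;0.004 0 0 1.15;0.004 0.0001 0 1.15;0.004 0 0 1.15;0.004 0.0001 0 1.15;0 0 0 0")

```text
clock: 12.18
tcp_pos: [0.5652, 0.0367, 0.2208]
orientation: [2.149, 2.29, 0.001]
contact_force: [4.9, 0.8, 5.5]
grip_width: 0.0266
gripper_force: 59.7
```

```bash
python3 look.py w5.png
```

```text
[0.5652 0.0367 0.2208] yaz 3.63 F tool [ 0.48  4.92 -5.53] 0.02659804477630458
arm z 0.2353 centre x [ 0.  -0.3 -0.3 -0.3 -0.2 -0.3 -0.4 -0.2 -0.1 -0.2 -0.1 -0.2 -0.2 -0.2
 -0.3 -0.4 -0.4 -0.3] w [23.5 23.8 23.9 23.9 24.1 23.9 24.6 23.8 24.  24.4 23.7 23.6 23.8 23.7
 24.  23.7 23.9 23.6]
bar 790 [0.127  0.0541] [[0.5406, 0.0485, 0.1968], [0.5659, 0.0546, 0.2011], [0.5912, 0.0597, 0.2029]]
bar near seat, tool x [ 5.4 17.9 21. ]
tip 78 [[0.2, -4.6, 26.9], [5.5, -0.4, 31.5], [9.5, 3.5, 49.9]]
```

View pics/w5.png

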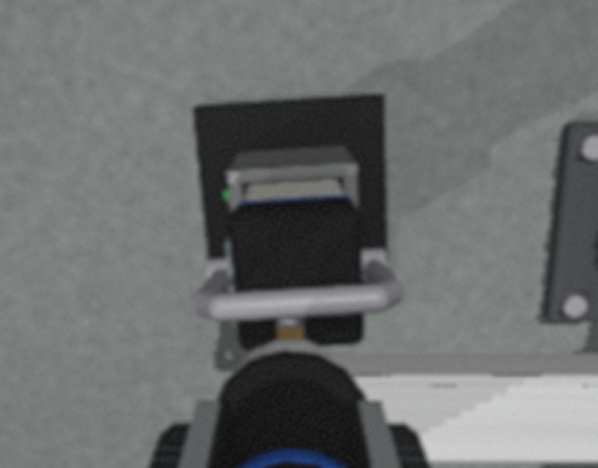

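The bar at (300,300) lies squarely in front of the hook's mouth, with the brass gate just visible at (290,330). I ease in.

Emit:
arm_command(plan="0.002 0.0003 0 0.57;0.002 0.0003 0 0.57;0.002 0.0002 0 0.57;0.002 0.0002 0 0.57;0.002 0 0 0.57;0 0 0 0")

```text
clock: 12.98
tcp_pos: [0.5649, 0.0461, 0.2205]
orientation: [-2.206, -2.236, 0.001]
contact_force: [2.5, 0.3, 5.1]
grip_width: 0.0265
gripper_force: 59.8
```

Emit:
arm_command(plan="0.002 0 0 0.57;0.002 0 0 0.57;0 0 0 0")

```text
clock: 13.35
tcp_pos: [0.5649, 0.0496, 0.2206]
orientation: [2.228, 2.214, -0.002]
contact_force: [3.4, -2.4, 6.9]
grip_width: 0.0264
gripper_force: 59.8
```

```bash
python3 look.py
```

```text
[0.5649 0.0496 0.2206] yaz -0.37 F tool [-2.42  3.41 -6.9 ] 0.026449398233229632
arm z 0.2349 centre x [-0.2 -0.3 -0.4 -0.2 -0.5 -0.   0.1  0.3  0.3  0.3 -0.1  0.2  0.2  0.1
  0.5  0.4  0.3  0.4] w [23.9 24.5 24.6 24.  24.7 23.7 23.9 23.3 23.6 23.5 23.9 23.7 23.8 23.6
 23.6 23.8 23.6 23.7]
bar 755 [0.1234 0.0597] [[0.5401, 0.0541, 0.1971], [0.5667, 0.0601, 0.2015], [0.5917, 0.0649, 0.2033]]
bar near seat, tool x [ 7.3 11.  13.7]
tip 101 [[9.8, -4.4, 31.1], [12.7, -0.5, 34.0], [14.3, 3.5, 44.3]]
```

Emit:
arm_command(plan="0.002 0.0002 0 0.57;0.002 0.0002 0 0.57;0.001 0 0 0.29;0 0 0 0")

```text
clock: 13.9
tcp_pos: [0.5651, 0.0538, 0.2207]
orientation: [2.256, 2.186, -0.003]
contact_force: [1.7, -3.3, 7.9]
grip_width: 0.0266
gripper_force: 60.1
```

```bash
python3 look.py
```

```text
[0.5651 0.0538 0.2207] yaz -1.81 F tool [-3.26  1.83 -7.93] 0.026594988897969823
arm z 0.2348 centre x [ 0.1  0.1  0.2  0.2  0.1  0.3  0.1 -0.   0.4  0.1  0.3  0.3  0.   0.4
  0.3  0.4  0.4  0.4] w [23.6 23.7 23.5 24.  23.9 23.6 24.  23.8 23.6 24.  23.8 23.9 24.5 24.
 24.1 24.2 24.1 24.3]
bar 625 [0.1184 0.0607] [[0.5401, 0.0544, 0.1971], [0.5699, 0.0614, 0.2013], [0.5915, 0.0657, 0.2033]]
bar near seat, tool x [ 7.2  8.7 10.1]
tip 148 [[0.4, -4.7, 30.7], [11.5, -0.5, 33.4], [14.2, 3.5, 49.8]]
```

Emit:
arm_command(plan="0.002 0.0001 0 0.57;0.002 0 0 0.57;0.001 0 0 0.29;0 0 0 0")

```text
clock: 14.45
tcp_pos: [0.5652, 0.0582, 0.2205]
orientation: [2.283, 2.157, -0.004]
contact_force: [1.7, -4.8, 7.2]
grip_width: 0.0266
gripper_force: 60.0
```

```bash
python3 look.py
```

```text
[0.5652 0.0582 0.2205] yaz -3.25 F tool [-4.7   1.97 -7.14] 0.02657787613845654
arm z 0.2346 centre x [0.  0.1 0.  0.1 0.3 0.2 0.2 0.  0.2 0.5 0.4 0.3 0.4 0.9 0.9 1.1 1.  1. ] w [23.6 24.  23.7 24.1 24.1 24.  23.9 24.3 24.6 24.1 24.2 24.1 24.3 23.4
 23.6 23.4 23.4 23.6]
bar 400 [0.1278 0.0611] [[0.5395, 0.0548, 0.1964], [0.5767, 0.062, 0.2012], [0.5926, 0.0662, 0.2031]]
bar near seat, tool x [5.5 6.1 6.4]
tip 194 [[-4.1, -4.4, 30.7], [10.2, -0.5, 35.3], [14.2, 3.5, 49.9]]
```

Emit:
arm_command(plan="0.002 0.0001 0 0.57;0.001 0 0 0.29;0 0 0 0;0 0 0 0")

```text
clock: 15.0
tcp_pos: [0.5654, 0.0604, 0.2206]
orientation: [2.299, 2.139, -0.006]
contact_force: [0.6, -6.8, 8.4]
grip_width: 0.0265
gripper_force: 60.1
```

Emit:
arm_command(plan="0.001 0.0001 0 0.29;0.0005 0 0 0.14;0 0 0 0")

```text
clock: 15.38
tcp_pos: [0.5654, 0.0608, 0.2206]
orientation: [2.306, 2.13, -0.007]
contact_force: [-0.7, -8.9, 8.7]
grip_width: 0.0265
gripper_force: 60.2
```

```bash
python3 look.py
```

```text
[0.5654 0.0608 0.2206] yaz -4.55 F tool [-8.93  0.02 -8.63] 0.026514215197593095
arm z 0.2347 centre x [0.  0.3 0.2 0.3 0.4 0.7 0.7 1.  0.9 1.  1.1 1.  1.6 1.5 1.6 1.6 1.9 2.1] w [23.8 24.1 23.9 24.2 24.6 23.8 24.2 23.8 24.4 23.9 24.8 24.8 24.  24.1
 23.9 24.3 24.3 24.3]
bar 287 [0.1399 0.0618] [[0.539, 0.055, 0.1963], [0.5772, 0.0633, 0.2007], [0.5928, 0.0666, 0.2032]]
bar near seat, tool x None
tip 198 [[-4.0, -4.5, 30.6], [10.0, -0.5, 36.1], [14.1, 3.7, 50.3]]
```

```bash
cat > bar.py <<'E'
from h import *
p,M,o=tool();C=grab("wrist");P=pts(C);Q=(P-p)@M*1000;k=C["d"]>0
x,y,z=P[...,0],P[...,1],P[...,2]
m=k&(Q[...,1]>30)&(Q[...,1]<150)&(abs(Q[...,0])<40)&(z>.21)&(z<.3);q=Q[m]
ys=np.arange(32,148,4.);c=[];yy=[]
for t in ys:
    a=q[abs(q[:,1]-t)<2,0]
    if len(a)>20: c.append((np.percentile(a,1)+np.percentile(a,99))/2);yy.append(t)
f=np.polyfit(yy,c,1);f=np.polyfit(yy,c,1);print("arm line at y=0: x",f[1].round(2),"angle deg",np.degrees(f[0]).round(2))
m=k&(z>.194)&(z<.208)&(x>.53)&(x<.60)&(y>.04)&(y<.08)
q=Q[m];e=[]
for t in np.arange(-28,30,4.):
    a=q[abs(q[:,1]-t)<2]
    if len(a)>8: print(t,len(a),"x",np.percentile(a[:,0],[3,97]).round(1),"ridge z",(p[2]-np.percentile(a[:,2],5)/1000).round(4)); e.append((t,np.percentile(a[:,0],97)))
e=np.array(e);s=abs(e[:,0])<19;e=e[s] if s.sum()>3 else e;g=np.polyfit(e[:,0],e[:,1],1);print("far edge at y=0",g[1].round(2),"slope",g[0].round(3),"=> bar centre rel seat",(g[1]-4*np.hypot(1,g[0])-f[1]).round(2))
print((o["contact_force"]@M).round(2))
E
python3 bar.py
```

```text
arm line at y=0: x 0.15 angle deg 0.94
-28.0 16 x [-8.9 -4.1] ridge z 0.198
-24.0 48 x [-8.1 -1.6] ridge z 0.2021
-20.0 47 x [-7.7 -0.8] ridge z 0.2031
-16.0 24 x [-3.   0.2] ridge z 0.2029
8.0 12 x [4.  5.2] ridge z 0.201
12.0 27 x [3.5 5.9] ridge z 0.2026
16.0 36 x [3.4 6.6] ridge z 0.2028
20.0 32 x [4.  7.7] ridge z 0.2031
24.0 43 x [4.  7.7] ridge z 0.2017
28.0 26 x [2.3 7.4] ridge z 0.1988
far edge at y=0 3.49 slope 0.202 => bar centre rel seat -0.73
[-8.1   0.11 -7.84]
```

The bar is about 0.7 mm past the seat line, so it is inside the tip. I ease the hook up.

Emit:
arm_command(plan="0 0 -0.002 0;0 0 -0.002 0;0 0 -0.002 0;0 0 0 0")

```text
clock: 15.98
tcp_pos: [0.5654, 0.0622, 0.2265]
orientation: [2.31, 2.129, -0.005]
contact_force: [0.8, -3.9, 7.5]
grip_width: 0.0267
gripper_force: 60.0
```

```bash
python3 bar.py|tail -2
```

```text
far edge at y=0 5.67 slope 0.057 => bar centre rel seat 1.57
[-3.83  1.15 -7.48]
```

Emit:
arm_command(plan="0 0 -0.002 0;0 0 -0.002 0;0 0 0 0")

```text
clock: 16.4
tcp_pos: [0.5655, 0.0625, 0.2305]
orientation: [2.31, 2.129, -0.004]
contact_force: [0.2, -3.8, 7.4]
grip_width: 0.0264
gripper_force: 60.0
```

```bash
python3 bar.py|tail -2
```

```text
far edge at y=0 6.68 slope 0.047 => bar centre rel seat 3.09
[-3.75  0.48 -7.43]
```

Emit:
arm_command(plan="0 0 -0.002 0;0 0 -0.002 0;0 0 -0.002 0;0 0 -0.001 0;0 0 0 0")

```text
clock: 17.08
tcp_pos: [0.5656, 0.0635, 0.2376]
orientation: [-2.309, -2.13, 0.003]
contact_force: [-0.4, -4.8, 6.9]
grip_width: 0.0267
gripper_force: 60.0
```

```bash
python3 look.py
```

```text
[0.5656 0.0635 0.2376] yaz -4.6 F tool [-4.87 -0.06 -6.85] 0.026693945488063343
arm z 0.2516 centre x [-0.4 -0.4 -0.5 -0.5 -0.5 -0.4 -0.1 -0.1  0.1  0.1  0.3  0.2  0.4  0.2
  0.3  0.2  0.2  0.1] w [23.5 23.9 24.4 24.3 24.4 24.3 23.9 23.7 23.5 23.8 23.5 23.6 23.5 23.7
 24.3 24.4 24.4 24.4]
bar 523 [0.0893 0.064 ] [[0.5397, 0.0549, 0.1967], [0.5687, 0.0631, 0.2015], [0.5918, 0.0769, 0.2064]]
bar near seat, tool x [-0.2 10.5 13.6]
tip 57 [[-4.5, -4.8, 44.6], [-1.4, -1.3, 48.7], [13.0, 3.8, 51.0]]
```

Emit:
arm_command(plan="0 0 -0.002 0;0 0 -0.001 0;0 0 0 0")

```text
clock: 17.5
tcp_pos: [0.5656, 0.0642, 0.2403]
orientation: [-2.307, -2.131, 0.002]
contact_force: [-0.5, -3.8, 4.6]
grip_width: 0.0265
gripper_force: 59.8
```

Emit:
arm_command(plan="-0.001 0 0 -0.3;-0.001 0 0 -0.3;-0.001 0 0 -0.3;0 0 0 0")

```text
clock: 18.0
tcp_pos: [0.5655, 0.0614, 0.2403]
orientation: [-2.289, -2.15, 0.002]
contact_force: [-4.1, -4.1, 5.3]
grip_width: 0.0263
gripper_force: 59.7
```

```bash
python3 bar.py; python3 look.py w9.png
```

```text
arm line at y=0: x -0.38 angle deg 0.01
-24.0 36 x [-15.5  -9.1] ridge z 0.2014
-20.0 39 x [-13.8  -8.3] ridge z 0.2025
-16.0 17 x [-10.2  -7.4] ridge z 0.202
-4.0 39 x [ 4.4 13.5] ridge z 0.2077
0.0 45 x [ 4.3 13.8] ridge z 0.2078
4.0 22 x [ 4.3 12.3] ridge z 0.2077
12.0 23 x [-4.6 -2.2] ridge z 0.2016
16.0 30 x [-4.7 -1.5] ridge z 0.2024
20.0 36 x [-4.7 -0.6] ridge z 0.2027
24.0 41 x [-4.7 -0.2] ridge z 0.2024
28.0 26 x [-6.  -0.2] ridge z 0.1993
far edge at y=0 4.74 slope 0.008 => bar centre rel seat 1.12
[-4.36 -3.82 -5.34]
[0.5655 0.0614 0.2403] yaz -3.6 F tool [-4.01 -3.54 -5.39] 0.026579744822397545
arm z 0.2543 centre x [-0.3 -0.5 -0.5 -0.5 -0.7 -0.9 -0.6 -0.7 -0.6 -0.6 -0.6 -0.7 -0.5 -0.4
 -0.7 -0.6 -0.6 -0.5] w [23.4 24.1 23.7 23.6 24.  24.5 23.9 23.9 24.  23.9 24.3 24.4 23.8 24.1
 24.  24.7 24.3 24.2]
bar 390 [0.0633 0.0616] [[0.5401, 0.0492, 0.1965], [0.5671, 0.0585, 0.2014], [0.5919, 0.0749, 0.2093]]
bar near seat, tool x [ 3.8 10.7 13.7]
tip 12 [[-1.2, -4.8, 48.3], [0.2, -0.5, 49.9], [1.7, 3.8, 52.3]]
```

View pics/w9.png

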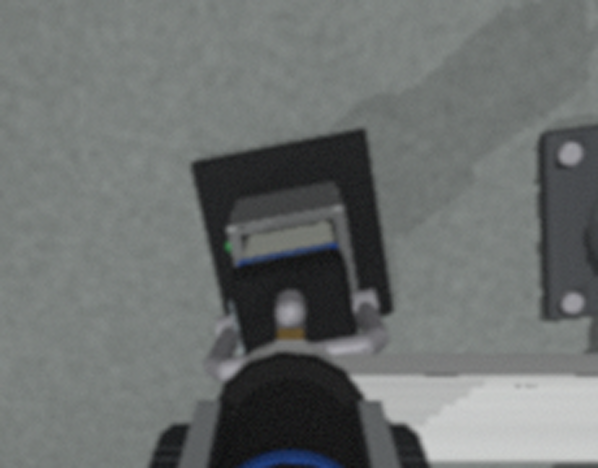

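The tip at (290,310) now stands outside the bar, with the brass gate against it at (290,333), so the loop is inside. The bar has sprung back to its rest line, about 8 mm towards the hook's back. I swing back to centre it over the seat before the final rise.

Emit:
arm_command(plan="-0.001 -0.0005 0.0015 -0.3;-0.002 -0.0003 0 -0.57;-0.002 0 0 -0.57;-0.002 0 0 -0.57;0 0 0 0")

```text
clock: 18.73
tcp_pos: [0.5651, 0.0546, 0.2392]
orientation: [2.252, 2.191, 0.0]
contact_force: [-0.4, -2.2, 4.4]
grip_width: 0.0265
gripper_force: 59.6
```

```bash
python3 bar.py; python3 look.py|head -1
```

```text
arm line at y=0: x -0.28 angle deg -0.05
-28.0 9 x [-7.8 -3.3] ridge z 0.1973
-24.0 38 x [-7.4 -1.7] ridge z 0.2016
-20.0 49 x [-8.  -0.9] ridge z 0.2029
-16.0 49 x [-7.1 -0.3] ridge z 0.2024
-12.0 35 x [-4.   0.6] ridge z 0.2024
-8.0 26 x [-1.9  1.3] ridge z 0.2016
-4.0 59 x [ 0.8 13.6] ridge z 0.2078
0.0 69 x [ 4.6 14. ] ridge z 0.2079
4.0 43 x [-0.5 12.4] ridge z 0.2066
8.0 42 x [-2.4  3.4] ridge z 0.2028
12.0 48 x [-3.   3.9] ridge z 0.2029
16.0 47 x [-2.   4.8] ridge z 0.2024
20.0 54 x [-2.   5.4] ridge z 0.2028
24.0 46 x [-1.   5.6] ridge z 0.2019
28.0 27 x [-0.3  4.8] ridge z 0.1993
far edge at y=0 5.96 slope 0.138 => bar centre rel seat 2.2
[-2.21 -0.34 -4.39]
[0.5651 0.0547 0.2392] yaz -1.57 F tool [-3.43  0.14 -5.1 ] 0.026629346682300107
```

Emit:
arm_command(plan="-0.001 0 -0.001 -0.3;0 0 -0.001 0;0 0 -0.001 0;0 0 0 0;0 0 0 0")

```text
clock: 19.45
tcp_pos: [0.5651, 0.0537, 0.2422]
orientation: [2.246, 2.197, 0.0]
contact_force: [1.0, -3.3, 4.8]
grip_width: 0.0264
gripper_force: 59.6
```

Emit:
arm_command(plan="0 0 -0.0007 0;0 0 0 0;0 0 0 0")

```text
clock: 19.82
tcp_pos: [0.5651, 0.0537, 0.2429]
orientation: [2.246, 2.197, 0.0]
contact_force: [-0.7, -3.5, 5.4]
grip_width: 0.0266
gripper_force: 59.6
```

Emit:
arm_command(plan="0 0 -0.001 0;0 0 0 0;0 0 0 0")

```text
clock: 20.2
tcp_pos: [0.5651, 0.0539, 0.2438]
orientation: [2.246, 2.197, 0.0]
contact_force: [0.9, -2.6, 3.0]
grip_width: 0.0265
gripper_force: 59.5
```

Emit:
arm_command(plan="0 0 -0.001 0;0 0 0 0;0 0 0 0")

```text
clock: 20.58
tcp_pos: [0.565, 0.0537, 0.2444]
orientation: [2.246, 2.197, -0.001]
contact_force: [5.0, -3.1, -3.1]
grip_width: 0.0264
gripper_force: 59.2
```

```bash
python3 bar.py; python3 look.py|head -2
```

```text
arm line at y=0: x -0.21 angle deg -0.03
-24.0 38 x [-7.4 -1.2] ridge z 0.2018
-20.0 43 x [-7.8 -0.5] ridge z 0.2031
-16.0 48 x [-6.9  0.2] ridge z 0.2028
-12.0 43 x [-5.5  0.8] ridge z 0.2027
-8.0 38 x [-3.6  1.4] ridge z 0.203
-4.0 26 x [-1.  13.6] ridge z 0.2074
0.0 16 x [12.8 13.9] ridge z 0.2067
4.0 29 x [-2.2 12.6] ridge z 0.2052
8.0 47 x [-3.   3.6] ridge z 0.2029
12.0 48 x [-3.   4.3] ridge z 0.2026
16.0 50 x [-2.1  4.8] ridge z 0.2028
20.0 48 x [-1.3  5.6] ridge z 0.203
24.0 48 x [-1.3  5.7] ridge z 0.2024
28.0 24 x [-0.   5.4] ridge z 0.1988
far edge at y=0 6.14 slope 0.134 => bar centre rel seat 2.31
[-2.96  5.03  3.1 ]
[0.565  0.0536 0.2444] yaz -1.27 F tool [-3.39  4.29  2.42] 0.026638664012971373
arm z 0.2587 centre x [-0.4 -0.5 -0.3 -0.3 -0.5 -0.4 -0.5 -0.4 -0.3 -0.4 -0.4 -0.3 -0.7 -0.3
```

The hook now carries the loop, because the vertical reaction has reversed. I back off slightly so the spring alone holds it, then check the gate region.

Emit:
arm_command(plan="0 -0.0003 0.0005 0;0 0 0 0;0 0 0 0")

```text
clock: 21.05
tcp_pos: [0.565, 0.0537, 0.2443]
orientation: [2.246, 2.196, 0.001]
contact_force: [3.5, -2.6, -1.3]
grip_width: 0.0266
gripper_force: 59.3
```

```bash
python3 - <<'E'
from h import *
p,M,o=tool();print(p.round(4),(o["contact_force"]@M).round(2))
C=grab("wrist");Q=(pts(C)-p)@M*1000;k=C["d"]>0
hsv=cv2.cvtColor(C["img"],cv2.COLOR_RGB2HSV)
m=k&(hsv[...,0]>8)&(hsv[...,0]<30)&(hsv[...,1]>90)&(abs(Q[...,0])<30)&(abs(Q[...,1])<15)
v,u=np.nonzero(m);print("brass",m.sum(),u.mean(),v.mean(),np.percentile(Q[m],[5,50,95],0).round(1).tolist() if m.sum() else 0)
save(C["img"],"w10.png",(220,160,310,230),6)
E
```

```text
[0.565  0.0537 0.2443] [-2.55  3.53  1.34]
brass 27 259.0740740740741 232.55555555555554 [[4.7, -6.5, -113.2], [4.9, -0.5, 29.4], [12.0, 2.6, 32.0]]
```

View pics/w10.png

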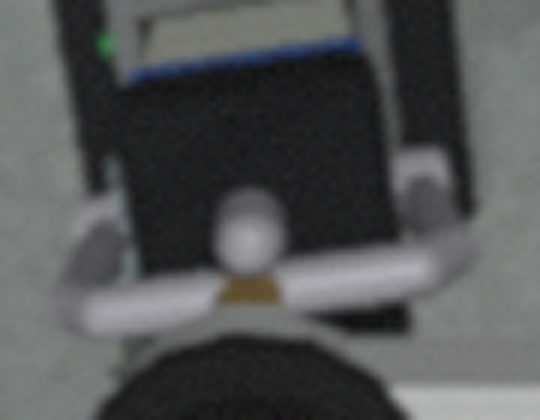

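The brass gate at (250,292) stands upright over the bar, right behind the tip at (250,235), so it is shut with the bar below it. I release the knob and withdraw straight up.

Emit:
arm_command(plan="-0.0004 0.0005 0.0002 0;0 0 0 0;0 0 0 0")

```text
clock: 21.48
tcp_pos: [0.565, 0.0535, 0.2442]
orientation: [-2.245, -2.197, -0.0]
contact_force: [1.6, -2.7, 1.9]
grip_width: 0.0267
gripper_force: 59.7
```

Emit:
arm_command(plan="0 0 0 0;0 0 0 0;0 0 0 0;0 0 0 0;0 0 0 0;0 0 0 0;0 0 0 0", hand=-1, grip_force=20)

```text
clock: 22.35
tcp_pos: [0.5652, 0.0533, 0.2441]
orientation: [2.246, 2.197, 0.0]
contact_force: [-0.0, -0.6, -0.5]
grip_width: 0.0852
gripper_force: 0.0
```

```bash
python3 bar.py | grep -v ridge; python3 look.py | head -3
```

```text
arm line at y=0: x 3.08 angle deg -1.17
far edge at y=0 8.05 slope 0.129 => bar centre rel seat 0.94
[-0.58 -0.03  0.47]
[0.5651 0.0533 0.2441] yaz -1.27 F tool [ 0.34 -0.27  0.21] 0.08581961242205453
arm z 0.2599 centre x [1.3 1.1 1.  1.1 5.4 4.8 1.9 1.4 1.2 0.7 0.8 0.5 0.7 0.6 0.5 0.5 0.5 0.5] w [23.9 24.1 24.  23.5 15.1 16.1 21.6 23.1 23.1 24.  24.7 24.2 24.1 24.3
 24.4 23.7 23.7 24.1]
```

Released. The arm barely moved (height 0.2599 against 0.2587). I retract slowly at first.

Emit:
arm_command(plan="0 0 -0.01 0;0 0 -0.02 0;0 0 -0.03 0;0 0 -0.04 0;0 0 -0.04 0;0 0 -0.03 0;0 0 0 0;0 0 0 0;0 0 0 0;0 0 0 0;0 0 0 0;0 0 0 0")

```text
clock: 23.95
tcp_pos: [0.5651, 0.0533, 0.4139]
orientation: [-2.246, -2.196, 0.0]
contact_force: [-0.2, 0.5, -0.5]
grip_width: 0.0854
gripper_force: 0.0
```

```bash
python3 - <<'E'
from h import *
p,M,o=tool();print(p.round(4),(o["contact_force"]@M).round(2))
for n in("wrist","side"):
    C=grab(n);P=pts(C);x,y,z=P[...,0],P[...,1],P[...,2];k=C["d"]>0
    for nm,b in dict(arm=(.59,.72,.02,.09,.24,.275),knob=(.53,.61,.02,.09,.295,.33),bar=(.53,.6,.02,.09,.197,.208),crtop=(.53,.6,.01,.09,.15,.162)).items():
        m=k&(x>b[0])&(x<b[1])&(y>b[2])&(y<b[3])&(z>b[4])&(z<b[5]);print(n,nm,m.sum(),np.percentile(P[m],[3,50,97],0).round(4).tolist() if m.sum() else 0)
    if n=="wrist":
        hsv=cv2.cvtColor(C["img"],cv2.COLOR_RGB2HSV);m=k&(hsv[...,0]>8)&(hsv[...,0]<30)&(hsv[...,1]>90)&(abs(x-.565)<.02)&(abs(y-.06)<.03)
        print("brass",m.sum(),np.median(P[m],0).round(4) if m.sum() else 0)
E
```

```text
[0.5651 0.0533 0.4139] [ 0.46 -0.26  0.45]
wrist arm 2270 [[0.5937, 0.0404, 0.2506], [0.6541, 0.0531, 0.2599], [0.7158, 0.0645, 0.2613]]
wrist knob 594 [[0.5522, 0.0432, 0.3008], [0.5646, 0.0565, 0.3095], [0.5771, 0.0676, 0.3111]]
wrist bar 56 [[0.5405, 0.049, 0.1978], [0.5754, 0.0575, 0.2007], [0.5916, 0.0689, 0.2068]]
wrist crtop 363 [[0.5431, 0.0505, 0.1516], [0.5666, 0.0624, 0.1562], [0.5868, 0.0722, 0.1581]]
brass 8 [0.5651 0.0651 0.5277]
side arm 339 [[0.5932, 0.0354, 0.2464], [0.6534, 0.043, 0.2593], [0.716, 0.0615, 0.2641]]
side knob 67 [[0.5514, 0.0378, 0.2959], [0.5624, 0.0456, 0.3075], [0.575, 0.0613, 0.3137]]
side bar 42 [[0.5409, 0.0291, 0.1975], [0.5614, 0.0516, 0.2022], [0.59, 0.0614, 0.2073]]
side crtop 161 [[0.5398, 0.0206, 0.1512], [0.5656, 0.0417, 0.1575], [0.5904, 0.0677, 0.161]]
```

```bash
python3 -c "
from bench import ticket
print(ticket.hand_in())"
```

```text
the job is handed in; nothing more can be done
None
```

The crimper's loop is on the hook with the gate shut behind it, the crimper is still standing in its stand, and the robot has let go and is clear. I handed the job in at about 24 s and got no verdict back. My first grip closed on air because the fingertips sit about 27 mm behind the reported TCP, not 14 mm ahead as stated, so I re-gripped using the measured offset.

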